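Slip a spread snap ring over an axle stub to its groove and hold it there

TASK

Take the black cap off the end of the axle stub and leave it in the brass pan. Then pick up the snap-ring pliers by their handles, squeeze them fully so that the ring on their tips is spread, bring the ring over the end of the stub and slide it down until it is level with the middle of the groove. Finish there still holding the pliers squeezed, with the ring level and centred round the shaft and resting on nothing; do not force the ring against the stub, and leave the other things on the bench where they are.

Things in the scene. Friction and masses are not known exactly. Their poses are not given: they have to be found in the camera images.
- axle_stub: fixed upright axle stub: dark flange 72 mm across, 10 mm high; brass gear wheel 60 mm across, 32 to 44 mm up; above it the steel shaft, 31 mm in diameter, ending 86 mm up with a chamfer 4 mm high that narrows it to 25 mm. A dark groove 24 mm in diameter lies 52 to 62 mm up. Origin: centre of the flange's underside on the bench, z up along the shaft
- groove (a point): point on the shaft's axis at mid-height of the groove, 57 mm above the bench; the groove is 10 mm wide along the axis
- stub_end (a point): centre of the shaft's flat upper end, 86 mm above the bench
- end_cap: plain black round cap, 28 mm in diameter, 16 mm high, 20 g, solid, standing loose on the flat end of the stub (not screwed or pushed on). Origin: centre of its underside
- pan: oval brass pan 144 mm long (its own y), 78 mm wide (its x), 23 mm high, open at the top, hollow and curved inside, loose on the bench, 150 g, rim about 1 mm thick. Origin: centre of its underside
- pliers_stand: fixed wooden stand, 55 mm high, on which the pliers lie level: base 125 x 100 x 8 mm, a front post 24 x 26 mm under the pivot, a cross wall 8 mm thick and 96 mm wide under the handle ends, 92 mm behind the post. Origin: on the bench under the front post; x points from the handles to the ring
- pliers: snap-ring pliers, 155 mm long without the ring, 155 g, lying flat; the dark snap ring is hooked on the tips and stays there. Origin: pivot axis, at the handles' underside; x from handles to ring, z up. Two straight black handles 14 mm high (z 0 to 14 mm), 9 mm thick, x = -26 to -102 mm, splayed at rest: 53 mm over their outsides at x = -50 mm; squeezed to the stop they are parallel, 32 mm over all
- pliers_grip (a point): where to squeeze: midway between the handles at pliers x = -50 mm, z = 7 mm (mid-height of the handles, 62 mm above the bench at the start); free beside it and 40 mm below. A return spring needs about 3 N on each handle at the start and 12 N at the stop, and opens them when let go; a firm grip (30 to 60 N) rests against the stop
- ring_centre (a point): centre of the spread snap ring's opening, pliers x = 62, y = 0, z = -2 mm (mid-thickness). The ring is 4 mm thick, flat, just below the lever tips; spread it is 36 mm in inner and 44 mm in outer diameter, 2.5 mm clear round the shaft; at rest too narrow for it. Its gap faces the handles; the pins reach 4 mm below this point
- lever_left (a joint): turn of the left lever of the pliers in rad (the right one follows): 0 at rest, 0.209 at the stop, handles fully squeezed and ring fully spread
- flat_tin: bystander: flat round grey tin, 58 mm across, 18 mm high. Origin: centre of its underside
- wheel_block: bystander: wooden block, 99 x 77 x 72 mm high with its polishing wheels. Origin: centre of its underside
- small_file: bystander: slim file with red handle, 172 mm long, lying flat. Origin: centre of its underside
- sheath_foot (a point): obstacle, fixed: foot (on the bench) of a stiff grey flexible-shaft sheath, about 80 mm thick, that rises from here and leans away and to the right: 110 mm farther in x and 100 mm to the right (-y) at 0.8 m height, from there on toward the right rear above 0.83 m. Keep the arm clear of it; all the work lies to its right
Not all that is in view belongs to the job. Leave any red look-alike of the axle_stub alone.

How it is judged:
On the way, in this order (a step that is already met when the one before it is completed fails the run):
1. the cap lies in the brass pan (horizontal distance between end_cap and pan below 0.06 m and height (world z) of end_cap below 0.035 m and contact force between end_cap and pan above 0.05 N and contact force between the fingers and end_cap below 0.05 N and linear speed of end_cap below 0.03 m/s), for 0.2 s.
2. the ring, spread by the squeezed pliers, is over the end of the stub (value of joint lever_left above 0.17 rad and horizontal distance between ring_centre and stub_end below 0.015 m and z of ring_centre in the frame of stub_end above 0.002 m), for 0.05 s.
At the end, for the whole second after the job is handed in: The gripper holds the pliers still and squeezed (lever above 0.18 rad, grip over 5 N), the ring round the shaft within 4 mm of its axis and within 3 mm of the groove's mid-height, level within 0.1 rad, pressing on the stub with less than 3 N; the cap lies at rest in the pan (horizontal distance between ring_centre and groove below 0.004 m and z of ring_centre in the frame of groove between -0.003 and 0.003 m and angle between pliers's own z axis and vertical below 0.1 rad and value of joint lever_left above 0.18 rad and linear speed of pliers below 0.02 m/s and contact force between the fingers and pliers above 5 N and contact force between pliers and axle_stub below 3 N and horizontal distance between end_cap and pan below 0.06 m and height (world z) of end_cap below 0.035 m and contact force between end_cap and pan above 0.05 N and linear speed of end_cap below 0.03 m/s); the arm keeps its last pose, push and grip.
It fails at once if the ring or pliers are forced against the stub (over 20 N) (contact force between pliers and axle_stub above 20 N).
It fails at once if a bystander is moved by more than 3 cm (distance of any of flat_tin, wheel_block, small_file from where it was at the start of the episode above 0.03 m).
It also fails if it takes over 58 s, if anything falls off the work surface, if the arm or the gripper's body presses on something with over 40 N, if the wrist force passes 120 N, or if a joint passes its speed limit or range.

ROBOT

A 6-joint arm with a two-finger parallel gripper is mounted at the origin on a cart in front of the work surface, level with it; the furniture and walls round the work are solid. World frame = base frame: x ahead of the robot, y to its left, z up, the work surface at z = 0. Lengths are in m, angles in rad, forces in N, time in s.
With the tool pointing down it reaches from about 0.35 to 0.975 m from the base axis. Payload 4.9 kg.
Tool frame: the origin (TCP) lies midway between the tips of the shut fingers; the grasp point (between the pads) lies ctrl.tcp_to_grasp behind it (ctrl.tcp_to_grasp is the distance from the TCP to the grasp point, in m); z points along the fingers, y is the direction in which the jaws open and shut (so a half turn about z gives the same grasp; the last joint's range is limited). The gripper opens to 85 mm and grips with 20 to 120 N. Pads are 22 mm wide; open, the fingers measure 114 mm over their backs; the gripper's body (76 mm by 85 mm) begins 54 mm behind the grasp point. The pads swing forward as they close: fully open they stand 13 mm farther back than shut.
Start: joints at [1.01, 0.053, 1.613, -0, 1.476, -0.119], TCP at [0.267, 0.565, 0.231] pointing down, gripper open.
Joint ranges: [-3.01, 3.01], [-1.01, 2.22], [0.06, 2.58], [-1.02, 4.17], [0.09, 2.62], [-3.14, 3.14]. Speed limits (rad/s): [2.57, 2.57, 3.14, 3.14, 3.14, 3.14].

INTERFACE

Orientations are given as a rotation vector (axis times angle).
In Python, from station import ctrl, get_image, calibration, finish_job, models gives the robot as it stands.
- The arm moves only by the shell command python3 -m creep 'ROWS' [FORCE]. ROWS is JSON, a list of rows, each a list of 7 numbers: the opening, from 0 (shut) to 1 (fully open), then the shift along the tool's x, y, z in m, then the turn, a rotation vector about the tool's x, y, z in degrees. A call has 1 to 20 rows; each row shifts and turns the commanded pose from where the row before left it, along the tool's axes as they then stand; what a row does not reach is not made up. A row lasts 1/10 s, in which the tool goes at most 50 mm and 8.59 degrees, less where a joint would pass 70% of its speed; a pose out of reach is approached as far as the arm can. A call with a gripper value outside its range is refused whole. The fingers move at their own pace and stop on an object; FORCE is the grip in N (left out, the last holds). Time passes only in rows, so rows that do not move let the fingers close. It gives the time, the measured TCP pose, the force and the opening at its end, in the units of the state.
- ctrl.get_obs(): the state, without advancing time (a new reading comes with each control period).
- get_image(name): name is "scene" or "top"; returns the picture (400x640x3 uint8, red, green, blue); there is no depth.
- calibration(name): a dict with "mtx" (3x3 intrinsics, pixels), "R" (3x3) and "t" (3): a world point X has camera coordinates R X + t. Camera axes: x right, y down, z forward; pixel columns grow to the right and rows downward; lengths in m; the calibration is good to about 2 mm. A picture is of the moment at which its call begins. calibration takes no time and is no camera call.
- finish_job(): hands the job in, once; it reports no verdict.
Trained networks look in the newest picture that a camera, given by its name, has taken for a name from the list of things; names that differ only in an ending like _2 or _b are one class to them, and where a whole thing is asked for, a point or a joint stands for the part that bears it (a point fixed in the world has none). Each returns a list of dicts, best first, with "conf" (0 to 1); they miss things now and then, are a little off and sometimes report something else, mostly with a low value. They report only what shows in the picture. A call takes as long as a camera call. They do not tell look-alikes from the thing itself.
- models.search_frame(camera, name): "extent" ([left, top, right, bottom] in pixels, round what is visible of it).
The state is a dict: "t": time; "q": joint angles; "dq": joint speeds; "effort": joint torques, N m; "tool_pos": TCP position; "tool_rot": TCP orientation; "contact_force": force on the tool from outside, world axes, zero at the start; "wrist_torque": the same for the moment, N m; "opening": finger opening in m.
Only numpy, scipy, OpenCV 4.12 (cv2) and the standard library are available. Lean on these libraries where they do the work, as an engineer would, in place of code of your own. Each camera call takes 0.05 s, during which the arm holds its last target. There are 200 camera calls.

## Working session

There is one attempt and no reset: what is moved stays moved. The work goes in short steps, Python scripts to look and compute and a shell command to move; the robot and the scene stay as the last step left them, time stands still between calls to the robot, and variables do not carry over. Pictures are saved under pics/ and viewed, about 8 in all and at most 12, crops included, and the job is handed in when it is done.

```bash
ls; mkdir -p pics; python3 - <<'E'
from station import ctrl,get_image,calibration,models
import cv2,numpy as np
for c in("scene","top"):
    im=get_image(c); cv2.imwrite(f"pics/{c}0.png",im[:,:,::-1])
    k=calibration(c); print(c,k["mtx"].round(1).tolist(),k["R"].round(4).tolist(),k["t"].round(4).tolist())
    for n in("axle_stub","end_cap","pan","pliers_stand","pliers","flat_tin","wheel_block","small_file"):
        print(n,[(round(d["conf"],2),np.round(d["extent"],1).tolist()) for d in models.search_frame(c,n)][:3])
o=ctrl.get_obs();print(o["t"],o["tool_pos"],o["tool_rot"],o["opening"],ctrl.tcp_to_grasp)
E
```

```text
pics
scene [[456.2, 0.0, 312.4], [0.0, 456.2, 199.5], [0.0, 0.0, 1.0]] [[0.6465, -0.7628, -0.0112], [-0.4595, -0.3777, -0.8039], [0.609, 0.5249, -0.5947]] [-0.3938, 0.3124, 0.7273]
axle_stub [(0.81, [318.9, 199.1, 348.8, 237.2]), (0.69, [244.0, 249.2, 279.5, 303.8]), (0.69, [274.9, 291.1, 314.2, 338.8])]
end_cap []
pan [(0.86, [267.1, 230.1, 316.1, 271.7]), (0.24, [319.0, 201.5, 347.7, 240.9])]
pliers_stand [(0.9, [332.1, 256.1, 405.7, 316.8])]
pliers [(0.66, [337.9, 234.1, 415.0, 292.2])]
flat_tin [(0.71, [316.5, 175.2, 338.5, 194.5])]
wheel_block [(0.76, [373.3, 175.6, 419.9, 225.2]), (0.54, [332.0, 256.1, 407.4, 318.0])]
small_file [(0.73, [230.1, 167.9, 276.2, 175.1])]
top [[501.0, 0.0, 325.7], [0.0, 501.0, 201.4], [0.0, 0.0, 1.0]] [[0.0277, -0.9995, 0.0163], [-0.9833, -0.0302, -0.1793], [0.1796, -0.011, -0.9837]] [-0.0433, 0.5364, 1.0212]
axle_stub [(0.94, [325.4, 271.2, 359.2, 308.1]), (0.9, [384.7, 284.2, 417.1, 319.9]), (0.62, [328.9, 166.7, 358.5, 193.4])]
end_cap [(0.57, [326.5, 166.7, 357.0, 195.9]), (0.5, [342.0, 164.1, 352.5, 180.0])]
pan [(0.6, [308.4, 220.8, 373.6, 251.3])]
pliers_stand [(0.84, [394.8, 194.0, 444.7, 255.8])]
pliers [(0.96, [405.3, 164.2, 438.0, 252.0])]
flat_tin [(0.7, [287.6, 116.3, 313.4, 143.0]), (0.52, [329.6, 163.4, 362.5, 195.0])]
wheel_block [(0.73, [361.3, 85.9, 396.6, 136.1])]
small_file [(0.7, [342.6, 165.1, 351.2, 176.7])]
0.9 [0.26721454 0.56496683 0.23131146] [-6.88369317e-01 -3.06524652e+00  1.08082530e-05] 0.08559218941589583 0.0187
```

```bash
python3 - <<'E'
import cv2
t=cv2.imread("pics/top0.png")[60:340,230:510]; s=cv2.imread("pics/scene0.png")[150:350,215:435]
cv2.imwrite("pics/t0c.png",cv2.resize(t,(784,784),interpolation=2)[0:784] if 0 else cv2.resize(t,(600,600),interpolation=2))
cv2.imwrite("pics/s0c.png",cv2.resize(s,(660,600),interpolation=2))
E
```

```text
(no output)
```

View pics/t0c.png

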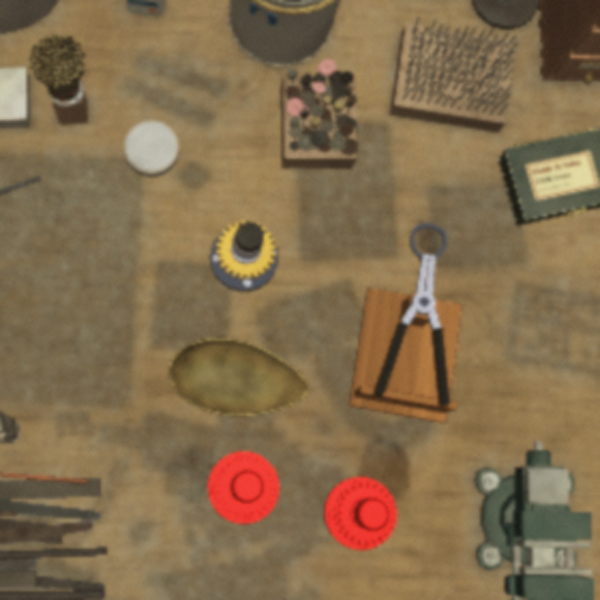

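View pics/s0c.png

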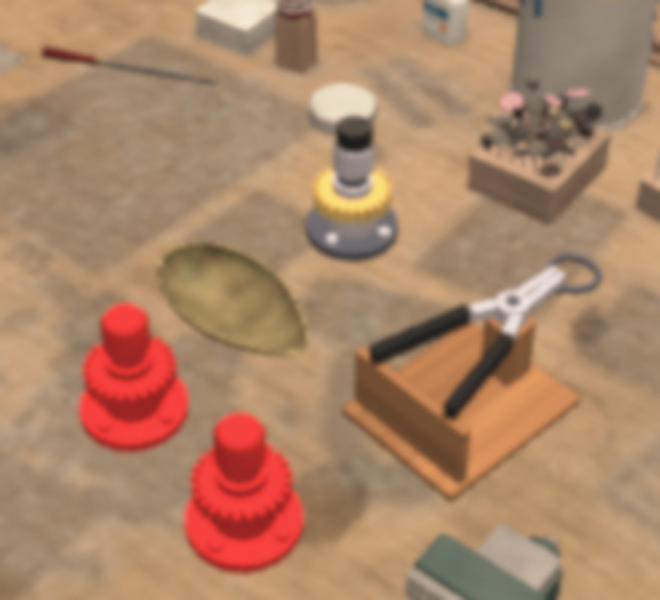

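View pics/scene0.png

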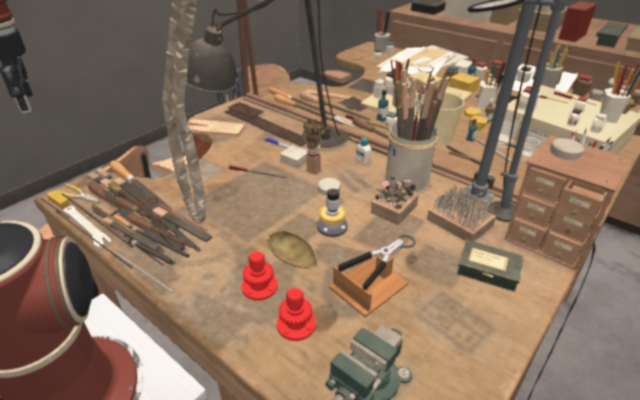

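The pictures show the black-capped stub (top px ≈346,168), the pan (≈340,236), the pliers with ring (≈430,172) to pivot (≈428,200), red look-alikes in front, and the sheath foot at scene px ≈(198,218). Next I turn these into positions.

```bash
cat >h.py <<'E'
import numpy as np,cv2
from station import ctrl,get_image,calibration,models
def bp(c,u,v,z):
    k=calibration(c);M,R,t=[np.array(k[a]) for a in("mtx","R","t")]
    d=R.T@np.linalg.solve(M,[u,v,1]);o=-R.T@t
    return (o+d*(z-o[2])/d[2])
def pr(c,X):
    k=calibration(c);M,R,t=[np.array(k[a]) for a in("mtx","R","t")]
    p=(np.atleast_2d(X)@R.T+t)@M.T; return p[:,:2]/p[:,2:]
def circ(x,y,z,r,n=60):
    a=np.linspace(0,2*np.pi,n);return np.c_[x+r*np.cos(a),y+r*np.sin(a),0*a+z]
E
python3 - <<'E'
from h import *
f=600/280
T=lambda u,v,z:bp("top",230+u/f,60+v/f,z).round(4)
S=lambda u,v,z:bp("scene",215+u/3,150+v/3,z).round(4)
print("cap top",T(249.5,231,.102),S(353,128,.102))
print("flange",T(244,258,0),S(352,225,0.01))
print("ring",T(428,241,.053),S(576,273,.053))
print("pivot",T(424,300,.065),S(513,300,.065))
print("hL",T(381,392,.062),S(378,352,.062));print("hR",T(445,401,.062),S(453,408,.062))
for p in [(168,370),(306,388),(222,338),(230,416)]: print("pan",T(*p,.02))
for p in [(160,275),(304,350),(200,245),(230,335)]: print("panS",S(*p,.02))
print("sheath",bp("scene",198,220,0),"base of stand",T(350,405,0.008),T(461,300,.008))
for n,p in dict(tin=(152,148,.018),wb=(318,110,.05)).items():print(n,T(*p))
im=get_image("top")
for n,b in dict(file=(0,0)).items():pass
E
```

```text
cap top [ 0.5992 -0.0677  0.102 ] [ 0.5932 -0.0725  0.102 ]
flange [ 0.5957 -0.0678  0.    ] [ 0.5945 -0.0723  0.01  ]
ring [ 0.607  -0.2502  0.053 ] [ 0.6105 -0.2535  0.053 ]
pivot [ 0.5441 -0.243   0.065 ] [ 0.5487 -0.2415  0.065 ]
hL [ 0.4524 -0.2009  0.062 ] [ 0.4569 -0.2007  0.062 ]
hR [ 0.4454 -0.2632  0.062 ] [ 0.4482 -0.2642  0.062 ]
pan [0.4727 0.0076 0.02  ]
pan [ 0.4585 -0.1324  0.02  ]
pan [ 0.507  -0.0462  0.02  ]
pan [ 0.4281 -0.0562  0.02  ]
panS [ 0.4526 -0.0078  0.02  ]
panS [ 0.4607 -0.1364  0.02  ]
panS [ 0.4952 -0.0072  0.02  ]
panS [ 0.4394 -0.0881  0.02  ]
sheath [0.4160972  0.19210631 0.        ] base of stand [ 0.4437 -0.1788  0.008 ] [ 0.5562 -0.2941  0.008 ]
tin [0.7071 0.0325 0.018 ]
wb [ 0.743  -0.1384  0.05  ]
```

```bash
python3 -m creep '[[0.5,0,-0.02,-0.01,0,0,0],[0.5,0,-0.04,-0.01,0,0,0],[0.5,0,-0.045,-0.01,0,0,0],[0.5,0,-0.045,-0.01,0,0,0],[0.5,0,-0.045,-0.01,0,0,0],[0.5,0,-0.04,-0.01,0,0,0],[0.5,0,-0.02,0,0,0,0],[0.5,0,0,0,0,0,0]]' 20
python3 - <<'E'
from h import *
cv2.imwrite("pics/s1.png",get_image("scene")[:,:,::-1])
print(ctrl.get_obs()["q"].round(3),bp("scene",193,210,0))
# subpixel-ish fits in saved top image: overlay of hypotheses
im=cv2.imread("pics/top0.png");s=cv2.imread("pics/scene0.png")
F=5
def ov(img,c,x0,y0,x1,y1,cs,name):
    o=cv2.resize(img[y0:y1,x0:x1],None,fx=F,fy=F,interpolation=2)
    for C,col in cs:
        p=((pr(c,C)-[x0,y0]+.5)*F).astype(int);cv2.polylines(o,[p],False,col,1)
    return o
st=lambda x,y:[(circ(x,y,0.0,.036),(0,255,0)),(circ(x,y,.044,.030),(255,0,255)),(circ(x,y,.102,.014),(255,255,0)),(circ(x,y,.086,.014),(255,255,0))]
a=ov(im,"top",320,155,380,205,st(.595,-.070),0);b=ov(s,"scene",310,180,370,240,st(.595,-.070),0)
h=np.zeros((300,600,3),np.uint8);h[:250,:300]=a;h[:,300:]=b
cv2.imwrite("pics/ov.png",h)
E
```

```text
t: 1.75
tool_pos: [0.1577, 0.3336, 0.2923]
tool_rot: [0.689, 3.064, 0.005]
contact_force: [0.4, 0.5, 1.0]
opening: 0.0423
[ 0.927 -0.643  2.071  0.     1.711 -0.202] [0.43281983 0.23261095 0.        ]
```

View pics/ov.png

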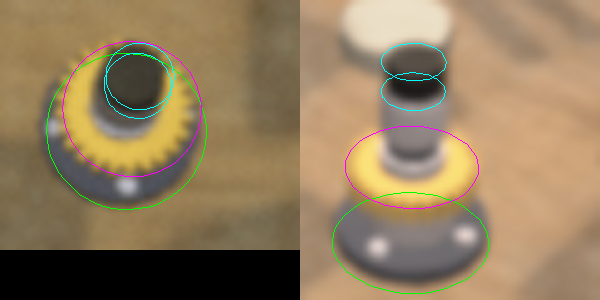

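View pics/s1.png

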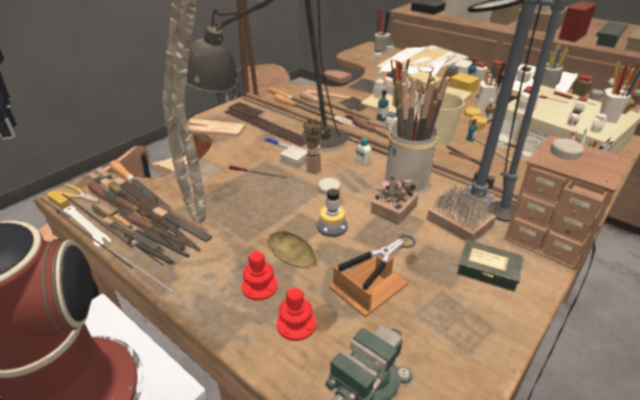

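The overlay puts the stub about 2 mm beyond my first guess, near (0.597, −0.069). The sheath foot at scene px (197,220) lies well outside the retracted arm, so I sweep past it now.

```bash
python3 -m creep '[[0.5,0,-0.014,0,0,0,0],[0.5,-0.0223,-0.0007,0,0,0,3.6],[0.5,-0.0445,-0.0028,0,0,0,7.2],[0.5,-0.0445,-0.0028,0,0,0,7.2],[0.5,-0.0445,-0.0028,0,0,0,7.2],[0.5,-0.0445,-0.0028,0,0,0,7.2],[0.5,-0.0445,-0.0028,0,0,0,7.2],[0.5,-0.0445,-0.0028,0,0,0,7.2],[0.5,-0.0445,-0.0028,0,0,0,7.2],[0.5,-0.0445,-0.0028,0,0,0,7.2],[0.5,-0.0445,-0.0028,0,0,0,7.2],[0.5,-0.0223,-0.0007,0,0,0,3.6],[0.5,0,0,0,0,0,0]]'
cat > g.py <<'E'
# python3 g.py x y z heading_deg(of tool y) : shift in tool axes, needed turn about tool z
import sys;from h import *
from scipy.spatial.transform import Rotation as Ro
x,y,z,a=map(float,sys.argv[1:5]);o=ctrl.get_obs();R=Ro.from_rotvec(o["tool_rot"]).as_matrix()
yh=np.degrees(np.arctan2(R[1,1],R[0,1]));w=(yh-a+90)%180-90
print("t",o["t"],"pos",np.round(o["tool_pos"],4),"tooly heading",yh.round(2),"x heading",np.degrees(np.arctan2(R[1,0],R[0,0])).round(2),"tilt",np.degrees(np.arccos(-R[2,2])).round(2),"q",np.round(o["q"],2))
print("shift (no turn)",(R.T@(np.array([x,y,z])-o["tool_pos"])).round(4),"turn z (deg)",w.round(2),"F",np.round(o["contact_force"],1),"op",round(o["opening"],4))
E
python3 g.py 0.597 -0.069 0.15 0
```

```text
t: 3.1
tool_pos: [0.3531, -0.0467, 0.2907]
tool_rot: [-2.364, -2.068, 0.002]
contact_force: [0.9, 0.7, -1.1]
opening: 0.0426
t 3.1 pos [ 0.3531 -0.0467  0.2907] tooly heading -7.64 x heading 82.36 tilt 0.1 q [-0.34 -0.68  2.09 -0.    1.73 -0.21]
shift (no turn) [0.0103 0.2449 0.1403] turn z (deg) -7.64 F [ 0.9  0.7 -1.1] op 0.0426
```

```bash
python3 -m creep '[[0.5,0,0,0,0,0,-4],[0.5,0,0,0,0,0,-8.3],[0.5,0,0,0,0,0,-8.3],[0.5,0,0,0,0,0,-8.3],[0.5,0,0,0,0,0,-8.3],[0.5,0,0,0,0,0,-8.3],[0.5,0,0,0,0,0,-8.3],[0.5,0,0,0,0,0,-8.3],[0.5,0,0,0,0,0,-8.3],[0.5,0,0,0,0,0,-8.3],[0.5,0,0,0,0,0,-8.3],[0.5,0,0,0,0,0,-4.4],[0.5,0,0,0,0,0,0]]'; python3 g.py 0.597 -0.069 0.15 83.5
```

```text
t: 4.4
tool_pos: [0.3532, -0.0434, 0.291]
tool_rot: [-0.158, -3.137, -0.001]
contact_force: [0.0, -0.1, -0.6]
opening: 0.0425
t 4.4 pos [ 0.3532 -0.0434  0.291 ] tooly heading 84.23 x heading 174.23 tilt 0.06 q [-0.33 -0.68  2.1   0.    1.73 -1.8 ]
shift (no turn) [-0.2453 -0.0011  0.1408] turn z (deg) 0.73 F [ 0.  -0.1 -0.6] op 0.0425
```

```bash
python3 -m creep '[[0.6,-0.0203,0,0.01,0,0,0.7],[0.6,-0.04,0,0.02,0,0,0],[0.6,-0.04,0,0.025,0,0,0],[0.6,-0.04,0,0.025,0,0,0],[0.6,-0.04,0,0.025,0,0,0],[0.6,-0.04,0,0.02,0,0,0],[0.6,-0.025,-0.001,0.015,0,0,0],[0.6,0,0,0,0,0,0],[0.6,0,0,0,0,0,0]]'; python3 g.py 0.597 -0.069 0.086 83.5
python3 - <<'E'
from h import *
a=get_image("top")[:,:,::-1];b=get_image("scene")[:,:,::-1]
a=cv2.resize(a[130:230,290:400],None,fx=4,fy=4,interpolation=2);b=cv2.resize(b[150:250,290:370],None,fx=4,fy=4,interpolation=2)
cv2.imwrite("pics/c1.png",np.hstack([a,b]))
E
```

```text
t: 5.3
tool_pos: [0.5961, -0.0724, 0.15]
tool_rot: [-0.181, -3.134, -0.001]
contact_force: [-0.3, -0.1, 0.3]
opening: 0.0513
t 5.3 pos [ 0.5961 -0.0724  0.15  ] tooly heading 83.4 x heading 173.4 tilt 0.16 q [-0.24  0.06  1.74  0.    1.34 -1.7 ]
shift (no turn) [-0.0007  0.0034  0.064 ] turn z (deg) -0.1 F [-0.3 -0.1  0.3] op 0.0513
```

View pics/c1.png

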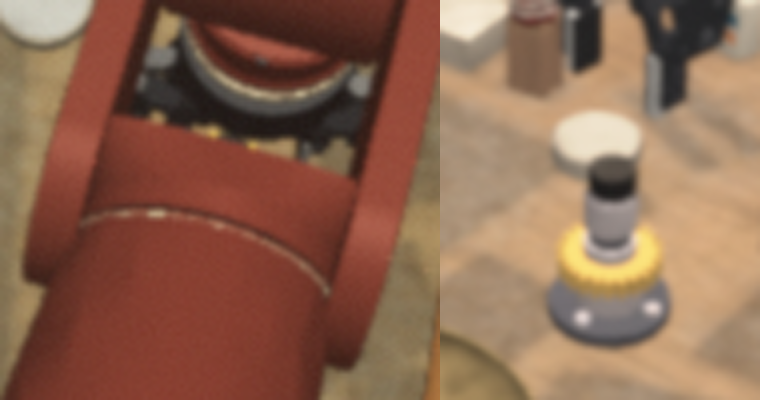

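```bash
python3 -m creep '[[0.6,0,0.0034,0.02,0,0,0],[0.6,0,0,0.02,0,0,0],[0.6,0,0,0.015,0,0,0],[0.6,0,0,0.009,0,0,0],[0.6,0,0,0,0,0,0],[0.25,0,0,0,0,0,0],[0.25,0,0,0,0,0,0],[0.25,0,0,0,0,0,0],[0.2,0,0,0,0,0,0],[0.2,0,0,0,0,0,0],[0.2,0,0,0,0,0,0]]' 20; python3 g.py 0.597 -0.069 0.086 83.5
```

```text
t: 6.5
tool_pos: [0.5975, -0.0702, 0.0887]
tool_rot: [0.181, 3.134, -0.001]
contact_force: [-0.1, 0.4, 5.8]
opening: 0.0266
t 6.5 pos [ 0.5975 -0.0702  0.0887] tooly heading 83.39 x heading 173.39 tilt 0.13 q [-0.24  0.12  1.79 -0.    1.23 -1.7 ]
shift (no turn) [0.0006 0.0012 0.0027] turn z (deg) -0.11 F [-0.1  0.4  5.8] op 0.0266
```

```bash
python3 -m creep '[[0.6,0,0,0,0,0,0],[0.6,0,0,0,0,0,0],[0.6,0,0,-0.004,0,0,0],[0.6,0,0,0,0,0,0],[0.3,0,0,0,0,0,0],[0.25,0,0,0,0,0,0],[0.2,0,0,0,0,0,0],[0.2,0,0,0,0,0,0],[0.2,0,0,0,0,0,0],[0.2,0,0,0,0,0,0]]' 20; python3 g.py 0.597 -0.069 0.092 83.5
python3 - <<'E'
from h import *
b=get_image("scene")[:,:,::-1]
cv2.imwrite("pics/c2.png",cv2.resize(b[150:250,290:370],None,fx=5,fy=5,interpolation=2))
E
```

```text
t: 7.5
tool_pos: [0.5966, -0.07, 0.0914]
tool_rot: [0.181, 3.136, -0.0]
contact_force: [0.5, 1.2, 0.8]
opening: 0.0266
t 7.5 pos [ 0.5966 -0.07    0.0914] tooly heading 83.39 x heading 173.39 tilt 0.01 q [-0.24  0.12  1.78  0.    1.24 -1.7 ]
shift (no turn) [-0.0003  0.001  -0.0006] turn z (deg) -0.11 F [0.5 1.2 0.8] op 0.0266
```

View pics/c2.png

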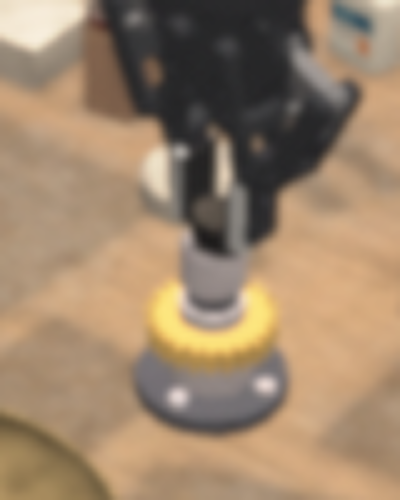

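The cap is held between the pads, clear of the chamfer. I lift it and carry it to the pan.

```bash
python3 -m creep '[[0.2,0,0,-0.01,0,0,0],[0.2,0,0,-0.02,0,0,0],[0.2,0.02,0,-0.01,0,0,0],[0.2,0.035,0.005,0,0,0,0],[0.2,0.035,0.005,0,0,0,0],[0.2,0.025,0.005,0.01,0,0,0],[0.2,0.013,0,0.02,0,0,0],[0.2,0,0,0.02,0,0,0],[0.2,0,0,0.02,0,0,0],[0.2,0,0,0,0,0,0]]'; python3 g.py 0.467 -0.062 0.0135 83.5
python3 - <<'E'
from h import *
b=get_image("scene")[:,:,::-1]
b=cv2.resize(b[170:290,240:360],None,fx=5,fy=5,interpolation=2).copy()
cv2.imwrite("pics/c3.png",b)
E
```

```text
t: 8.55
tool_pos: [0.4687, -0.0398, 0.0589]
tool_rot: [-0.181, -3.131, -0.002]
contact_force: [-0.7, 0.3, 0.2]
opening: 0.0265
t 8.55 pos [ 0.4687 -0.0398  0.0589] tooly heading 83.39 x heading 173.39 tilt 0.32 q [-0.24 -0.14  2.11  0.    1.18 -1.7 ]
shift (no turn) [-0.0011 -0.0223  0.0454] turn z (deg) -0.11 F [-0.7  0.3  0.2] op 0.0265
```

View pics/c3.png

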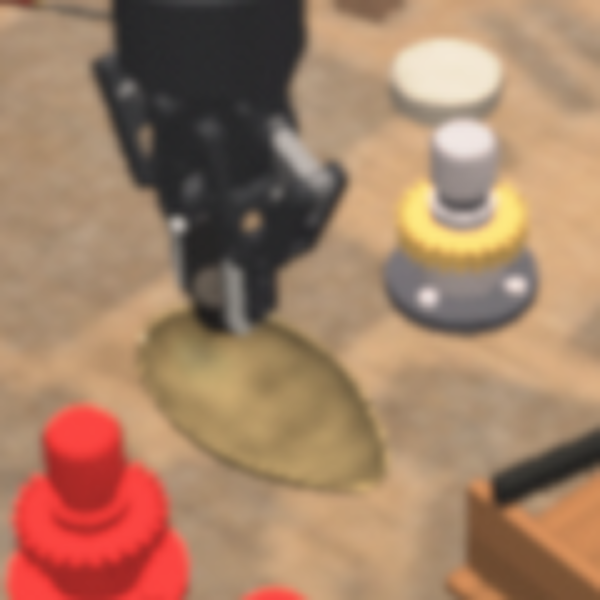

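The cap is carried above the pan's near-left end (crop ≈(220,300)) and the stub end is bare. I shift −22 mm in tool y to the middle and lower it.

```bash
python3 -m creep '[[0.2,-0.001,-0.0112,0,0,0,0],[0.2,0,-0.0112,0.01,0,0,0],[0.2,0,0,0.015,0,0,0],[0.2,0,0,0.01,0,0,0],[0.2,0,0,0.006,0,0,0],[0.2,0,0,0.003,0,0,0],[0.2,0,0,0,0,0,0],[0.2,0,0,0,0,0,0]]'; python3 g.py 0.467 -0.062 0.0135 83.5
```

```text
t: 9.4
tool_pos: [0.4699, -0.0628, 0.0177]
tool_rot: [0.181, 3.136, -0.0]
contact_force: [-0.8, -0.6, -0.0]
opening: 0.0257
t 9.4 pos [ 0.4699 -0.0628  0.0177] tooly heading 83.4 x heading 173.4 tilt 0.04 q [-0.29 -0.07  2.12  0.    1.09 -1.75]
shift (no turn) [0.003  0.0004 0.0042] turn z (deg) -0.1 F [-0.8 -0.6 -0. ] op 0.0257
```

```bash
python3 -m creep '[[0.2,0.002,0,0.003,0,0,0],[0.2,0,0,0.002,0,0,0],[0.2,0,0,0,0,0,0],[0.45,0,0,0,0,0,0],[0.45,0,0,0,0,0,0],[0.45,0,0,0,0,0,0],[0.45,0,0,-0.005,0,0,0],[0.45,0,0,-0.02,0,0,0],[0.45,0,0,-0.03,0,0,0],[0.45,0,0,-0.03,0,0,0],[0.45,0,0,-0.03,0,0,0],[1,0,0,-0.03,0,0,0],[1,0,0,0,0,0,0]]'
# pliers pose: pivot .546,-.242 heading -6.5 -> grip
python3 - <<'E'
import numpy as np
a=np.radians(-6.5);print(np.array([.546,-.242])-.05*np.array([np.cos(a),np.sin(a)]))
E
python3 g.py 0.4965 -0.2365 0.17 83.5
python3 - <<'E'
from h import *
s=get_image("scene")[:,:,::-1]; t=get_image("top")[:,:,::-1]
a=np.radians(-6.5);
def L(pv,a,P):
    c,s_=np.cos(a),np.sin(a);P=np.array(P,float)
    return np.c_[pv[0]+c*P[:,0]-s_*P[:,1],pv[1]+s_*P[:,0]+c*P[:,1],.055+P[:,2]]
pv=(.546,-.242)
th=np.linspace(0,6.3,40)
sets=[np.c_[62+17*np.cos(th),17*np.sin(th),0*th-0]/1000,np.array([[-110,0,14],[90,0,14]])/1000,np.array([[-50,-26.5,14],[-50,26.5,14]])/1000,np.c_[5*np.cos(th),5*np.sin(th),0*th+14]/1000]
def ov(img,c,x0,y0,x1,y1,F=5):
    o=cv2.resize(img[y0:y1,x0:x1],None,fx=F,fy=F,interpolation=2).copy()
    for S in sets: cv2.polylines(o,[((pr(c,L(pv,a,S))-[x0,y0]+.5)*F).astype(int)],False,(0,255,0),1)
    return o
t0=cv2.imread("pics/top0.png")
o=np.hstack([ov(t0,"top",390,155,450,265),cv2.resize(ov(s,"scene",260,180,420,320,5),None,fx=.6,fy=.6)[:,:500].copy() if 0 else np.vstack([ov(s,"scene",330,225,420,295,5),cv2.resize(s[225:265,260:330],(450,257))[:200]])])
cv2.imwrite("pics/p1.png",o);print(o.shape)
E
```

```text
t: 10.7
tool_pos: [0.4706, -0.0634, 0.1632]
tool_rot: [0.181, 3.126, -0.004]
contact_force: [-0.2, 0.1, 0.1]
opening: 0.0665
[ 0.49632141 -0.23633984]
t 10.7 pos [ 0.4706 -0.0634  0.1632] tooly heading 83.39 x heading 173.39 tilt 0.58 q [-0.29 -0.28  2.03  0.    1.38 -1.75]
shift (no turn) [-0.0457 -0.169  -0.006 ] turn z (deg) -0.11 F [-0.2  0.1  0.1] op 0.0665
(550, 750, 3)
```

View pics/p1.png

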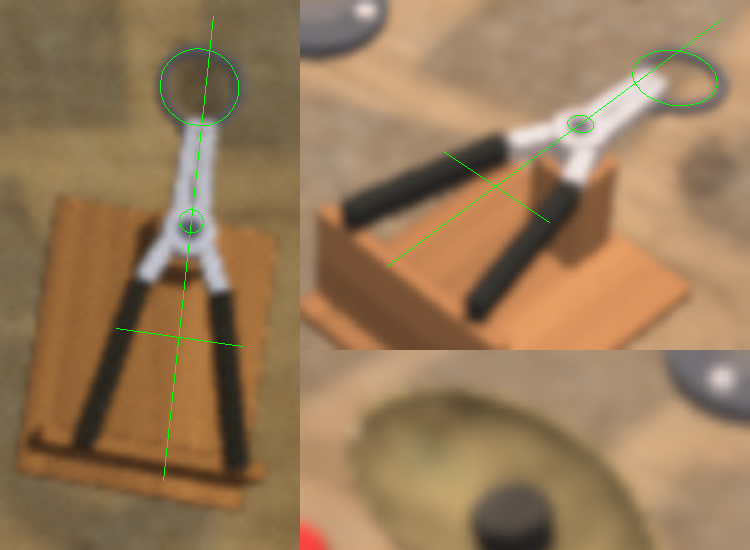

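The cap sits in the pan (lower-right crop), and the pliers overlay fits within about 1 mm at heading −6.5°. Going to the handles.

```bash
python3 -m creep '[[1,-0.006,-0.025,0,0,0,0],[1,-0.01,-0.036,0,0,0,0],[1,-0.01,-0.036,0,0,0,0],[1,-0.01,-0.036,0,0,0,0],[1,-0.0097,-0.036,0,0,0,0],[1,0,0,0.02,0,0,0],[1,0,0,0.03,0,0,0],[1,0,0,0.025,0,0,0],[1,0,0,0,0,0,0],[1,0,0,0,0,0,0]]' 45; python3 g.py 0.4965 -0.2365 0.042 83.5
```

```text
t: 11.8
tool_pos: [0.4925, -0.235, 0.081]
tool_rot: [-0.181, -3.134, -0.002]
contact_force: [0.1, -0.3, 0.3]
opening: 0.0855
t 11.8 pos [ 0.4925 -0.235   0.081 ] tooly heading 83.39 x heading 173.39 tilt 0.18 q [-0.58  0.01  1.92 -0.    1.21 -2.04]
shift (no turn) [-0.0042 -0.0011  0.039 ] turn z (deg) -0.11 F [ 0.1 -0.3  0.3] op 0.0855
```

```bash
python3 -m creep '[[1,-0.004,-0.001,0.01,0,0,0],[1,0,0,0.015,0,0,0],[1,0,0,0.01,0,0,0],[1,0,0,0.004,0,0,0],[1,0,0,0,0,0,0],[1,0,0,0,0,0,0]]' 45; python3 g.py 0.4965 -0.2365 0.042 83.5
```

```text
t: 12.4
tool_pos: [0.4974, -0.2371, 0.0434]
tool_rot: [0.181, 3.136, -0.0]
contact_force: [-0.1, 0.4, -0.4]
opening: 0.0852
t 12.4 pos [ 0.4974 -0.2371  0.0434] tooly heading 83.39 x heading 173.39 tilt 0.01 q [-0.58  0.07  1.93 -0.    1.14 -2.04]
shift (no turn) [0.001  0.0005 0.0014] turn z (deg) -0.11 F [-0.1  0.4 -0.4] op 0.0852
```

```bash
python3 -m creep '[[0.6,0,0,0,0,0,0],[0.5,0,0,0,0,0,0],[0.4,0,0,0,0,0,0],[0.3,0,0,0,0,0,0],[0.2,0,0,0,0,0,0],[0.2,0,0,0,0,0,0],[0.2,0,0,0,0,0,0],[0.2,0,0,0,0,0,0],[0.2,0,0,0,0,0,0]]' 50; python3 g.py 0.4965 -0.2365 0.042 83.5
```

```text
t: 13.3
tool_pos: [0.4983, -0.2381, 0.0464]
tool_rot: [0.18, 3.135, -0.003]
contact_force: [-5.2, 2.1, 13.1]
opening: 0.0294
t 13.3 pos [ 0.4983 -0.2381  0.0464] tooly heading 83.41 x heading 173.41 tilt 0.13 q [-0.58  0.07  1.92 -0.    1.15 -2.04]
shift (no turn) [0.002  0.0014 0.0044] turn z (deg) -0.09 F [-5.2  2.1 13.1] op 0.0294
```

```bash
python3 -m creep '[[0.2,0,0,-0.005,0,0,0],[0.2,0,0,-0.015,0,0,0],[0.2,0,0,-0.02,0,0,0],[0.2,0,0,-0.025,0,0,0],[0.2,0,0,-0.02,0,0,0],[0.2,0,0,-0.01,0,0,0],[0.2,0,0,0,0,0,0],[0.2,0,0,0,0,0,0],[0.2,0,0,0,0,0,0]]' 50; python3 g.py 0.4965 -0.2365 0.042 83.5
python3 - <<'E'
from h import *
t=get_image("top")[:,:,::-1];s=get_image("scene")[:,:,::-1]
print([(d["conf"],np.round(d["extent"],1)) for d in models.search_frame("scene","pliers")][:2])
o=np.hstack([cv2.resize(t[140:270,370:470],None,fx=4,fy=4,interpolation=2),cv2.resize(s[190:320,330:430],None,fx=4,fy=4,interpolation=2)])
cv2.imwrite("pics/p2.png",o)
E
```

```text
t: 14.2
tool_pos: [0.4964, -0.2365, 0.1366]
tool_rot: [-0.181, -3.134, -0.002]
contact_force: [0.2, -0.8, -1.6]
opening: 0.0296
t 14.2 pos [ 0.4964 -0.2365  0.1366] tooly heading 83.38 x heading 173.38 tilt 0.17 q [-0.58 -0.05  1.87  0.    1.32 -2.04]
shift (no turn) [-0.0003 -0.0001  0.0946] turn z (deg) -0.12 F [ 0.2 -0.8 -1.6] op 0.0296
[(0.69, array([347.2, 200. , 420.5, 246.3])), (0.61, array([330. , 250.6, 409.1, 317.7]))]
```

View pics/p2.png

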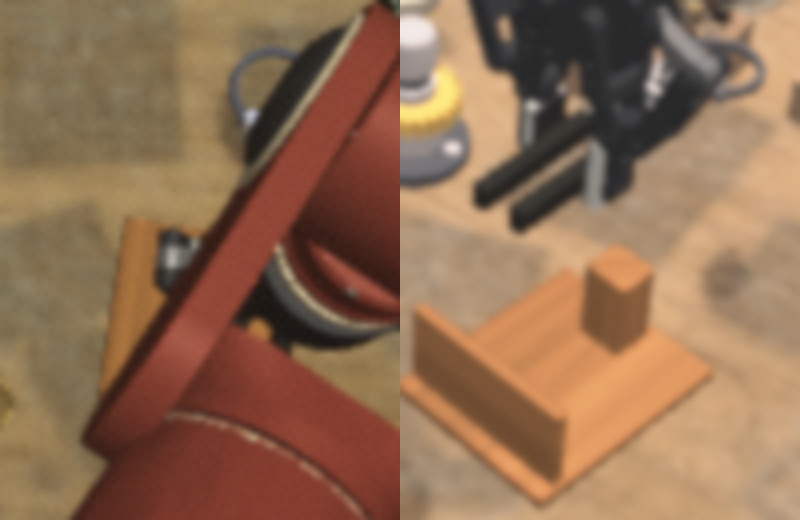

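Pliers lifted, handles parallel, and the ring is visible in both views. I move the ring over the stub and fit it numerically there.

```bash
python3 g.py 0.4858 -0.057 0.1166 83.5
```

```text
t 14.35 pos [ 0.4967 -0.2366  0.137 ] tooly heading 83.39 x heading 173.39 tilt 0.13 q [-0.58 -0.05  1.87  0.    1.32 -2.04]
shift (no turn) [0.0315 0.1772 0.0206] turn z (deg) -0.11 F [-0.2 -0.2 -1.1] op 0.0292
```

```bash
python3 -m creep '[[0.2,0.002,0.01,0,0,0,0],[0.2,0.004,0.02,0,0,0,0],[0.2,0.005,0.03,0,0,0,0],[0.2,0.0055,0.03,0,0,0,0],[0.2,0.005,0.03,0,0,0,0],[0.2,0.005,0.03,0,0,0,0],[0.2,0.003,0.02,0,0,0,0],[0.2,0.002,0.0072,0,0,0,0],[0.2,0,0,0.01,0,0,0],[0.2,0,0,0.01,0,0,0],[0.2,0,0,0,0,0,0],[0.2,0,0,0,0,0,0],[0.2,0,0,0,0,0,0]]' 50; python3 g.py 0.4858 -0.057 0.1166 83.5
cat >fit.py <<'E'
import sys
from h import *
z=float(sys.argv[1]);x,y=map(float,sys.argv[2:4])
s=get_image("scene")[:,:,::-1];t=get_image("top")[:,:,::-1]
cv2.imwrite("pics/last_s.png",s);cv2.imwrite("pics/last_t.png",t)
def ov(img,c,x0,y0,x1,y1,F):
    o=cv2.resize(img[y0:y1,x0:x1],None,fx=F,fy=F,interpolation=2).copy()
    for C,col in[(circ(.597,-.069,.086,.0125),(255,255,0)),(circ(.597,-.069,.044,.030),(255,0,255)),(circ(x,y,z,.022),(0,255,0)),(circ(x,y,z,.018),(0,255,0))]:
        cv2.polylines(o,[((pr(c,C)-[x0,y0]+.5)*F).astype(int)],False,col,1)
    return o
a=ov(s,"scene",295,170,365,250,7);b=ov(t,"top",320,140,375,220,7)
o=np.zeros((560,490+385,3),np.uint8);o[:,:490]=a;o[:,490:]=b
cv2.imwrite(sys.argv[4],o[:, :800] )
E
python3 fit.py 0.1230 0.597 -0.0695 pics/r1.png
```

```text
t: 15.65
tool_pos: [0.4866, -0.0581, 0.1183]
tool_rot: [0.183, 3.136, -0.0]
contact_force: [0.2, 0.3, -1.5]
opening: 0.0292
t 15.65 pos [ 0.4866 -0.0581  0.1183] tooly heading 83.32 x heading 173.32 tilt 0.01 q [-0.27 -0.18  2.03 -0.    1.29 -1.73]
shift (no turn) [0.0009 0.001  0.0017] turn z (deg) -0.18 F [ 0.2  0.3 -1.5] op 0.0292
```

View pics/r1.png

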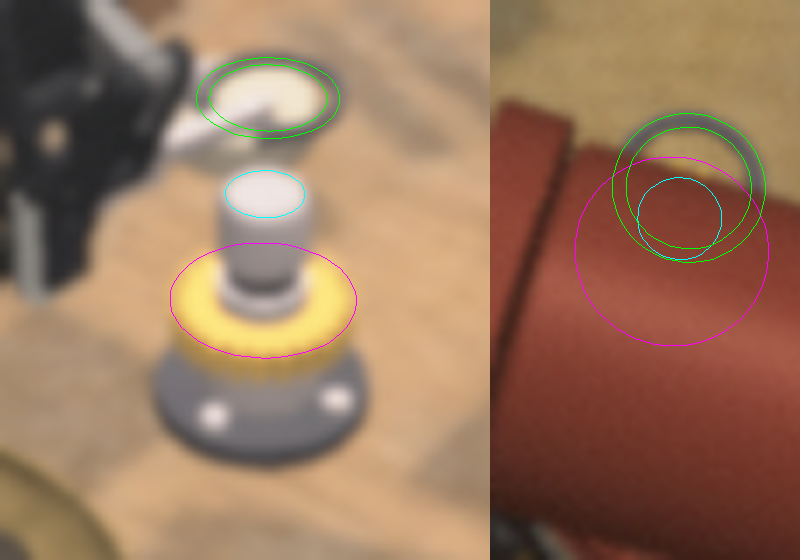

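```bash
cat >rf.py <<'E'
import sys
from h import *
from scipy.optimize import minimize
from scipy.ndimage import map_coordinates as mc
def g(f):return cv2.cvtColor(cv2.imread(f),cv2.COLOR_BGR2GRAY).astype(float)
I={"scene":g("pics/last_s.png"),"top":g("pics/last_t.png")}
A={"scene":np.radians(np.arange(-110,111,4)),"top":np.radians(np.arange(-70,56,4))}
def samp(c,p,r):
    a=A[c];q=pr(c,np.c_[p[0]+r*np.cos(a),p[1]+r*np.sin(a),0*a+p[2]]);return mc(I[c],[q[:,1],q[:,0]],order=1)
def cost(p,cs=("scene","top")):
    return sum(np.mean(np.clip(samp(c,p,.020)-.5*samp(c,p,.0145)-.5*samp(c,p,.0255),-60,60)) for c in cs)
x0=np.array([float(v) for v in sys.argv[1:4]])
for cs in(("scene",),("top",)):
    m=minimize(lambda d:cost(x0+[d[0],d[1],0],cs),[0,0],method="Nelder-Mead",options=dict(initial_simplex=[[0,0],[.004,0],[0,.004]]));print(cs,(x0[:2]+m.x).round(4),round(m.fun,1))
m=minimize(lambda d:cost(x0+d),[0,0,0],method="Nelder-Mead",options=dict(initial_simplex=[[0,0,0],[.004,0,0],[0,.004,0],[0,0,.004]]));print("both xyz",(x0+m.x).round(4),round(m.fun,1))
E
python3 rf.py .597 -.0695 .124
```

```text
('scene',) [ 0.5965 -0.0712] -45.3
('top',) [ 0.5963 -0.0691] -43.4
both xyz [ 0.5968 -0.0698  0.1229] -85.8
```

```bash
cat >sf.py <<'E'
from h import *
from scipy.optimize import minimize
from scipy.ndimage import map_coordinates as mc
def run(f,c,z,r,ch,sign,az,half):
    im=cv2.imread(f); I=(cv2.cvtColor(im,cv2.COLOR_BGR2HSV)[:,:,1] if ch=="S" else cv2.cvtColor(im,cv2.COLOR_BGR2GRAY)).astype(float)
    a=np.radians(np.arange(az-half,az+half+1,4))
    def s(p,rr):
        q=pr(c,np.c_[p[0]+rr*np.cos(a),p[1]+rr*np.sin(a),0*a+z]);return mc(I,[q[:,1],q[:,0]],order=1)
    d=.0025
    co=lambda p:-sign*np.mean(s(p,r-d)-s(p,r+d))
    p0=np.array([.597,-.069])
    m=minimize(lambda e:co(p0+e),[0,0],method="Nelder-Mead",options=dict(initial_simplex=[[-.001,-.001],[.003,0],[0,.003]]))
    print(f,z,ch,(p0+m.x).round(4),round(m.fun,1))
for ch in "SG":
    run("pics/top0.png","top",.044,.029,ch,1,-12,100)
    run("pics/top0.png","top",.102,.014,ch,-1,-12,100)
    run("pics/scene0.png","scene",.044,.029,ch,1,37,95)
    run("pics/scene0.png","scene",.102,.014,ch,-1,37,95)
run("pics/last_s.png","scene",.086,.0125,"S",-1,37,95);run("pics/last_s.png","scene",.086,.0125,"G",1,37,95)
run("pics/top0.png","top",.01,.036,"G",-1,-12,150);run("pics/scene0.png","scene",.01,.036,"G",-1,37,95)
run("pics/top0.png","top",.0,.036,"G",-1,168,80);run("pics/scene0.png","scene",.0,.036,"G",-1,217,80)
E
python3 sf.py
```

```text
pics/top0.png 0.044 S [ 0.5975 -0.0668] -33.0
pics/top0.png 0.102 S [ 0.5926 -0.066 ] -69.8
pics/scene0.png 0.044 S [ 0.5986 -0.0675] -10.0
pics/scene0.png 0.102 S [ 0.5737 -0.0872] -31.9
pics/top0.png 0.044 G [ 0.5994 -0.0673] -13.9
pics/top0.png 0.102 G [ 0.5942 -0.0666] -79.3
pics/scene0.png 0.044 G [ 0.5939 -0.0705] -14.0
pics/scene0.png 0.102 G [ 0.5952 -0.0712] -57.8
pics/last_s.png 0.086 S [ 0.597  -0.0694] -32.6
pics/last_s.png 0.086 G [ 0.598  -0.0684] -47.3
pics/top0.png 0.01 G [ 0.5953 -0.0663] -19.1
pics/scene0.png 0.01 G [ 0.5981 -0.0672] -13.1
pics/top0.png 0.0 G [ 0.5955 -0.066 ] -33.3
pics/scene0.png 0.0 G [ 0.5992 -0.0671] -52.4
```

```bash
python3 -m creep '[[0.2,0,0.0025,0.005,0,0,0],[0.2,0,0,0.01,0,0,0],[0.2,0,0,0.008,0,0,0],[0.2,0,0,0.003,0,0,0],[0.2,0,0,0,0,0,0],[0.2,0,0,0,0,0,0],[0.2,0,0,0,0,0,0]]' 50; python3 g.py 0.4866 -0.0556 0.0923 83.5; python3 fit.py 0.098 0.597 -0.067 pics/r2.png; python3 rf.py .597 -.067 .098
```

```text
t: 16.45
tool_pos: [0.4871, -0.055, 0.0927]
tool_rot: [0.181, 3.136, -0.0]
contact_force: [-0.1, -1.0, -1.8]
opening: 0.0297
t 16.45 pos [ 0.4871 -0.055   0.0927] tooly heading 83.39 x heading 173.39 tilt 0.04 q [-0.26 -0.15  2.05 -0.    1.24 -1.72]
shift (no turn) [ 0.0004 -0.0006  0.0004] turn z (deg) -0.11 F [-0.1 -1.  -1.8] op 0.0297
('scene',) [ 0.5981 -0.0679] -38.3
('top',) [ 0.5964 -0.066 ] -52.7
both xyz [ 0.5971 -0.0668  0.0975] -85.6
```

```bash
python3 -m creep '[[0.2,0,0,0.003,0,0,0],[0.2,0,0,0.003,0,0,0],[0.2,0,0,0.003,0,0,0],[0.2,0,0,0.003,0,0,0],[0.2,0,0,0.003,0,0,0],[0.2,0,0,0.003,0,0,0],[0.2,0,0,0,0,0,0],[0.2,0,0,0,0,0,0]]' 50; python3 g.py 0.4871 -0.055 0.0515 83.5
```

```text
t: 17.35
tool_pos: [0.4867, -0.0549, 0.0742]
tool_rot: [-0.181, -3.136, -0.0]
contact_force: [-0.1, -0.4, -0.5]
opening: 0.0301
t 17.35 pos [ 0.4867 -0.0549  0.0742] tooly heading 83.39 x heading 173.39 tilt 0.01 q [-0.26 -0.12  2.06 -0.    1.21 -1.72]
shift (no turn) [-0.0004 -0.      0.0227] turn z (deg) -0.11 F [-0.1 -0.4 -0.5] op 0.0301
```

```bash
python3 -m creep '[[0.2,0,0,0.003,0,0,0],[0.2,0,0,0.003,0,0,0],[0.2,0,0,0.003,0,0,0],[0.2,0,0,0.003,0,0,0],[0.2,0,0,0.003,0,0,0],[0.2,0,0,0.003,0,0,0],[0.2,0,0,0.003,0,0,0],[0.2,0,0,0.0017,0,0,0],[0.2,0,0,0,0,0,0],[0.2,0,0,0,0,0,0],[0.2,0,0,0,0,0,0]]' 50; python3 g.py 0.4871 -0.055 0.0515 83.5; python3 fit.py 0.057 0.597 -0.067 pics/r3.png; python3 rf.py .597 -.067 .057
python3 -c "
import cv2
cv2.imwrite('pics/s9.png',cv2.resize(cv2.imread('pics/last_s.png')[170:270,265:365],(600,600),interpolation=2))"
```

```text
t: 18.45
tool_pos: [0.4869, -0.055, 0.0518]
tool_rot: [0.181, 3.136, -0.0]
contact_force: [-0.3, 0.2, -2.8]
opening: 0.0298
t 18.45 pos [ 0.4869 -0.055   0.0518] tooly heading 83.38 x heading 173.38 tilt 0.02 q [-0.26 -0.09  2.07  0.    1.16 -1.72]
shift (no turn) [-0.0002  0.      0.0003] turn z (deg) -0.12 F [-0.3  0.2 -2.8] op 0.0298
('scene',) [ 0.5974 -0.0683] -22.2
('top',) [ 0.5974 -0.0665] -43.5
both xyz [ 0.5981 -0.0668  0.055 ] -64.5
```

View pics/s9.png

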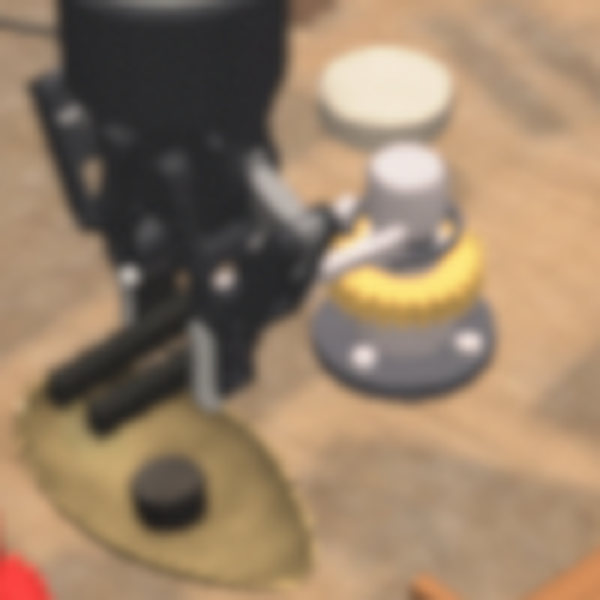

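```bash
python3 -m creep '[[0.2,0,0,0,0,0,0],[0.2,0,0,0,0,0,0],[0.2,0,0,0,0,0,0],[0.2,0,0,0,0,0,0]]' 50; python3 -c "
from station import finish_job
print(finish_job())"
```

```text
t: 18.95
tool_pos: [0.4867, -0.0549, 0.0516]
tool_rot: [-0.181, -3.136, 0.0]
contact_force: [-0.2, -0.5, -1.2]
opening: 0.0297
the job is handed in; nothing more can be done
None
```

I put the black cap in the brass pan and lifted the pliers squeezed at 50 N. I then lowered the spread ring over the stub and handed the job in at about 19 s, still holding the pliers. `finish_job` gives no verdict, so success is not confirmed.

- **Cap and bystanders:** The last picture shows the cap lying in the pan and the tin in place. The block and the file were outside that crop, so I did not check them again.
- **Ring centring:** The image fits put the ring about 1 mm from the shaft axis, though estimates of the axis itself varied by 2–3 mm between cameras.
- **Contact:** Side force stayed around 0.5 N at the end, and the vertical force was about the pliers' weight, so the ring was not resting on anything.
- **Tilt and grip:** The tool tilt was about 0°. The opening read 29.7 mm at the squeeze stop, against a nominal 32 mm; the gripper also read low on the cap.
- **Where checks disagreed:** Ring height came out at about 0.055 m from the two-camera fit and about 0.058 m from the lift distance. The target is 0.057 ± 0.003 m, and I left it midway at about 0.0567 m.
- **First cap grasp:** It read 5.8 N upward, probably the fingertips on the chamfer. I opened, rose 4 mm and gripped again.

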